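# Chock the row of plaster cores on the ware board

## Task

Close up the three plaster cores lying on the ware board into one tight, square row against the clamped stop bar, and chock the open end with the wooden wedge: set it on the board, thin end under the middle of the last core, and push it home firmly (about 10 N, felt after the row has gone solid) so nothing can roll apart. Plaster chips, so never press harder than about 20 N, do not let the wedge lift a core off the board, and leave the rectangular block, the plug and the bowl where they are.

Things in the scene. Friction and masses are not known exactly. Their poses are not given: they have to be found in the camera images.
- board: Fixed plywood ware board, 190 (x) x 500 (y) x 20 mm; origin: centre of its underside (top 20 mm up). y runs along the row towards the stop, x across, z up. The board ends at y = -250 mm.
- stop: The two fixed 14 mm high side rails at the board's +y end that carry the stop bar; origin on the board's top, between the rails. The wooden bar across the board (162 mm wide, 30 mm thick, 42 mm high) is clamped fast at an unmeasured setting: its inner face, against which the row closes, lies anywhere from 35 mm short of this origin (towards the cores) to 15 mm beyond it.
- core1_mid (a point): Centre of the plaster core next to the stop bar: a loose solid white cylinder, 64 mm in diameter and 130 mm long, about 0.45 kg, lying on its side on the board (centre 52 mm above the bench), free to roll. Its own x axis is the cylinder's axis (y and z turn as it rolls), and starts roughly along the board's x axis.
- core2_mid (a point): Centre of the middle core, same shape.
- core3_mid (a point): Centre of the last core (open end, farthest from the stop), same shape. The wedge goes under it, on the side away from the stop; nested against the slope while resting on the board, the core has its axis 15 mm beyond the toe (x = 52 mm, z = 32 mm in the wedge's frame).
- chock: Loose wooden wedge, 75 mm long, 60 mm wide, 50 mm high, about 0.3 kg, on the bench beside the board, on either of two spots. Origin: centre of its underside; x along it towards the thin end (toe), y across, z up. Upright heel face at x = -37.5 mm, toe edge at x = +37.5 mm; the slope rises from the toe at 50 degrees to the flat top (x = -37.5 to -4.5 mm).
- chock_mid (a point): Point half-way up the wedge, 12.5 mm from its origin towards the heel: a good place to grip it across its 60 mm width. The wedge slides on wood with a friction coefficient of about 0.5 to 0.7.
- block: Bystander: loose rectangular wooden block, 80 x 60 x 45 mm, lying on the other of the two spots; origin at the centre of its underside.
- plug: Bystander: plaster plug standing upright on the bench, 76 mm in diameter, 70 mm high; origin at the centre of its underside.
- bowl: Bystander: grey plastic bowl, 120 mm across, 55 mm high; origin at the centre of its underside.
Things that resemble listed ones, but are neither listed nor needed, are in the scene too. Leave any green look-alike of the part that bears core1_mid alone.

How it is judged:
By the outcome, as a careful person would: the job done as asked, in the order asked, and still so for the second after the job is handed in, with the robot touching nothing.
It also fails if it takes over 53 s, if anything falls off the work surface, if the arm or the gripper's body presses on something with over 40 N, if the wrist force passes 120 N, or if a joint passes its speed limit or range.

## Robot

A 6-joint arm with a two-finger parallel gripper is mounted at the origin on the work surface. World frame = base frame: x ahead of the robot, y to its left, z up, the work surface at z = 0. Lengths are in mm, angles in degrees, forces in N, time in s.
With the tool pointing down it reaches from about 300 to 850 mm from the base axis. Payload 4.2 kg.
Tool frame: the origin (TCP) lies at the very end of the fingers, on their centre line; the grasp point (between the pads) lies 19 mm behind it (hold_point_z is the z of the grasp point in the tool frame, in mm); z points along the fingers, y is the direction in which the jaws open and shut (so a half turn about z gives the same grasp; the last joint's range is limited). The gripper opens to 91 mm and grips with 3 to 60 N. Pads are 32 mm wide; open, the fingers measure 118 mm over their backs; the gripper's body (76 mm by 178 mm) begins 60 mm behind the grasp point.
Start: joints at [-64.286, 18.312, 89.639, -0, 72.044, -1.146], TCP at [259.8, -512.979, 213.976] pointing down, gripper open.
Joint ranges: [-177.97, 177.97], [-48.28, 115.42], [12.27, 149.76], [-77.06, 257.06], [2.81, 150.46], [-146.56, 146.56]. Speed limits (degrees/s): [147.25, 147.25, 180, 180, 180, 180].

## Interface

Orientations are given as [roll, pitch, yaw] about the fixed x, y, z axes, in that order (R = Rz(yaw) Ry(pitch) Rx(roll)).
In Python, from workcell import state, grab_frame, job_done, hold_point_z gives the robot as it stands. The module is installed in compiled form; this text tells all that it offers.
- The arm moves only by the shell command python3 -m creep 'ROWS' [FORCE]. ROWS is JSON, a list of rows, each a list of 7 numbers: the closure, from 0 (fully open) to 1 (shut), then the shift along the tool's x, y, z in mm, then the turn, a rotation vector about the tool's x, y, z in degrees. A call has 1 to 5 rows; each row shifts and turns the commanded pose from where the row before left it, along the tool's axes as they then stand; what a row does not reach is not made up. A row lasts 1/8 s, in which the tool goes at most 62.5 mm and 10.7 degrees, less where a joint would pass 70% of its speed; a pose out of reach is approached as far as the arm can. A call is refused whole if a number of a shift passes 62.5 or a number of a turn 10.7, either way. A call with a gripper value outside its range is refused whole. The fingers move at their own pace and stop on an object; FORCE is the grip in N (left out, the last holds). Time passes only in rows, so rows that do not move let the fingers close. It gives the time, the measured TCP pose, the force and the opening at its end, in the units of the state.
- state(): the state, without advancing time (a new reading comes with each control period).
- grab_frame(name): name is "scene" or "top" or "wrist"; returns a dict with "frame" (480x640x3 uint8, red, green, blue), "fx", "fy", "cx", "cy" (pixels), "view" (4x4, takes a point from world to camera coordinates). Camera axes: x right, y down, z forward; pixel columns grow to the right and rows downward; lengths in mm; the calibration is good to about 2 mm. A picture is of the moment at which its call begins. There is no depth.
- job_done(): hands the job in, once; it reports no verdict.
The state is a dict: "time_s": time; "qpos": joint angles; "qvel": joint speeds; "effort": joint torques, N m; "ee_pos": TCP position; "ee_rot": TCP orientation; "force": force on the tool from outside, world axes, zero at the start; "torque": the same for the moment, N m; "gripper_width": finger opening in mm.
Only numpy, scipy, OpenCV 4.12 (cv2) and the standard library are available. Lean on these libraries where they do the work, as an engineer would, in place of code of your own. Each camera call takes 0.05 s, during which the arm holds its last target.

## Working session

There is one attempt and no reset: what is moved stays moved. The work goes in short steps, Python scripts to look and compute and a shell command to move; the robot and the scene stay as the last step left them, time stands still between calls to the robot, and variables do not carry over. Pictures are saved under pics/ and viewed, and the job is handed in when it is done.

```bash
mkdir -p pics
cat > h.py <<'E'
import numpy as np,cv2
from workcell import state,grab_frame,job_done,hold_point_z
def snap(n,f):
    d=grab_frame(n); cv2.imwrite(f'pics/{f}.png',cv2.cvtColor(d['frame'],cv2.COLOR_RGB2BGR))
    np.savez(f'pics/{f}.npz',**d); return d
def load(f): return dict(np.load(f'pics/{f}.npz'))
def ray(d,u,v,z):
    V=np.array(d['view']);R=V[:3,:3];t=V[:3,3];c=-R.T@t
    r=R.T@np.array([(u-d['cx'])/d['fx'],(v-d['cy'])/d['fy'],1]);return c+r*(z-c[2])/r[2]
def proj(d,p):
    V=np.array(d['view']);q=V[:3,:3]@np.array(p)+V[:3,3];return [d['fx']*q[0]/q[2]+d['cx'],d['fy']*q[1]/q[2]+d['cy']]
E
python3 - <<'E'
from h import *
for n in('scene','top','wrist'):
    d=snap(n,n+'0');V=np.array(d['view']);print(n,d['fx'],d['cx'],d['cy'],-V[:3,:3].T@V[:3,3])
s=state();print(s,hold_point_z)
E
```

```text
scene 504.84185893575136 325.3523884314161 245.43503323342807 [1139.05489413  -20.26789308 1010.97434119]
top 621.5297354110097 322.2591848184788 240.37867153528705 [ 456.31436132   86.05643952 1428.25543822]
wrist 423.1690969960499 316.1453319201044 242.39584095546508 [ 328.74562905 -479.41396517  385.41018447]
{'time_s': 0.15, 'qpos': array([-6.42874273e+01,  1.83415073e+01,  8.96874712e+01,  6.20453408e-04,
        7.20427692e+01, -1.14563343e+00]), 'qvel': array([ 0.06951911, -0.08997012, -0.16534069, -0.01371825,  0.03008529,
        0.03229938]), 'effort': array([ 9.62089362e-04, -4.12770367e+01, -2.32154721e+01,  7.27525796e-02,
        4.33220551e-02, -1.12069763e-04]), 'ee_pos': array([ 259.62962722, -512.65330089,  213.3501605 ]), 'ee_rot': array([-1.79928278e+02, -2.02437784e-03,  2.68580132e+01]), 'force': array([-0.61474251, -0.38855722, -0.6332227 ]), 'torque': array([ 0.04293054, -0.03306259,  0.00179031]), 'gripper_width': 91.23410127527063} -18.8
```

View pics/top0.png

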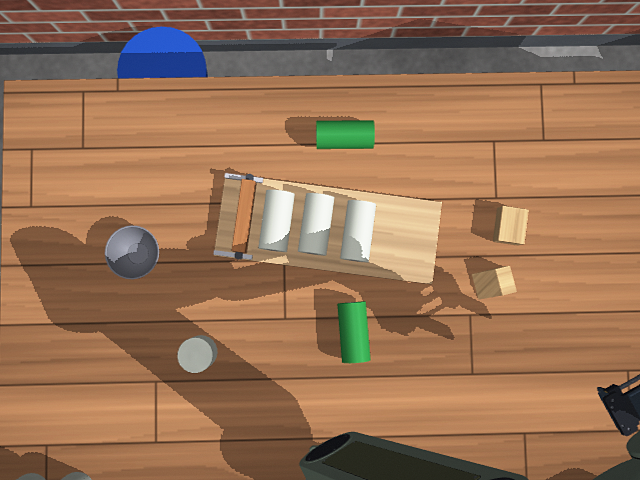

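View pics/scene0.png

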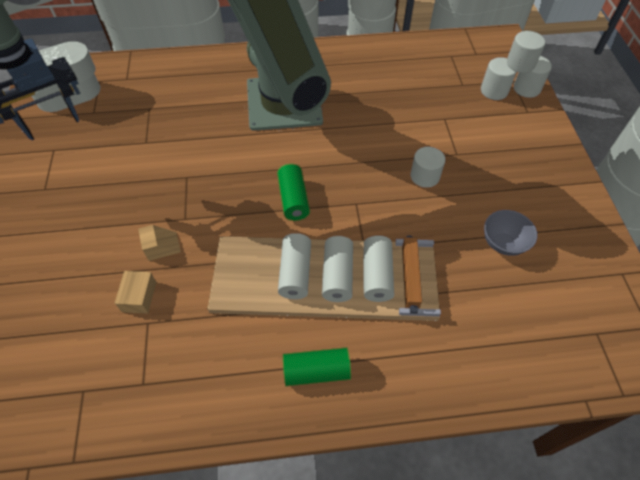

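View pics/wrist0.png

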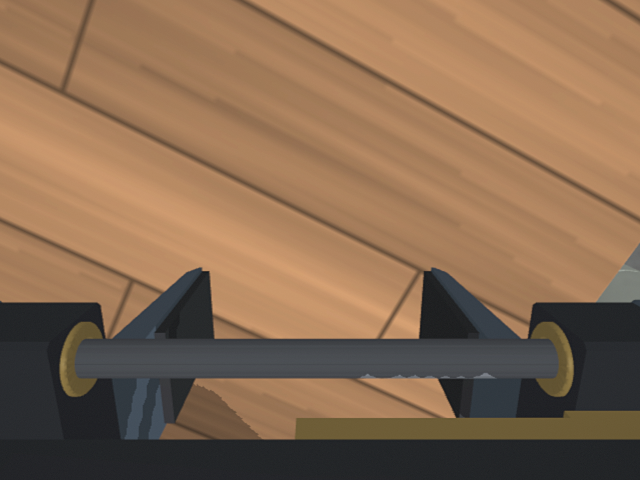

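The top view shows the board at about (330,228), with the stop bar at (243,215) and cores at (277,220), (317,223) and (359,230). The wedge and block are at (494,282) and (510,225), so I'll zoom in to tell which is which.

Run:
```python
import cv2,numpy as np
a=cv2.imread('pics/top0.png');b=cv2.imread('pics/scene0.png')
A=cv2.resize(a[190:310,460:540],None,fx=4.8,fy=4.8,interpolation=cv2.INTER_CUBIC)
B=cv2.resize(b[215:325,105:190],None,fx=4.7,fy=4.7,interpolation=cv2.INTER_CUBIC)
h=max(A.shape[0],B.shape[0]);p=lambda x:cv2.copyMakeBorder(x,0,h-x.shape[0],0,0,0)
cv2.imwrite('pics/z1.png',np.hstack([p(A),p(B)]))
cv2.imwrite('pics/z2.png',cv2.resize(a[160:295,205:450],None,fx=3.2,fy=3.2,interpolation=cv2.INTER_CUBIC))
```

```text
(no output)
```

View pics/z1.png

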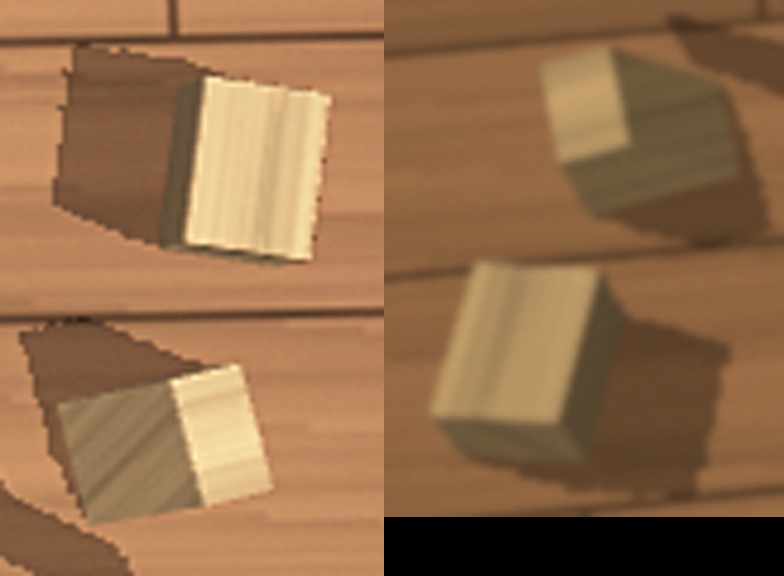

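View pics/z2.png

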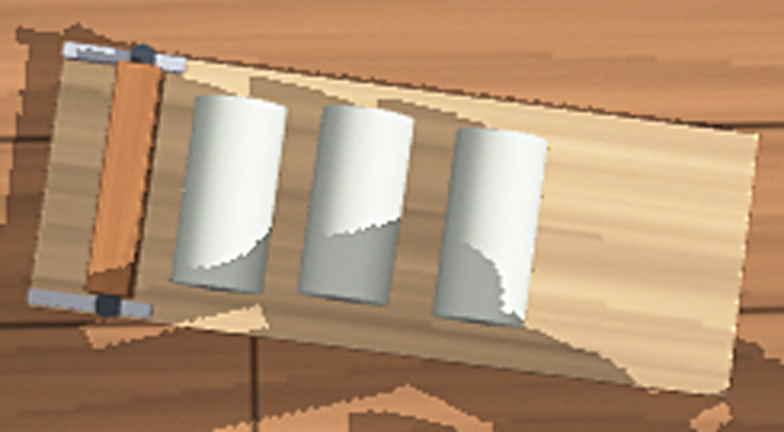

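```bash
cat > m.py <<'E'
from h import *
d=load('top0')
A=lambda x,y,z:ray(d,460+(x-2)/4.8,190+(y-2)/4.8,z)
B=lambda x,y,z:ray(d,205+(x-1.5)/3.2,160+(y-1.5)/3.2,z)
np.set_printoptions(precision=1,suppress=True)
w=[A(58,404,0),A(90,522,0),A(170,380,50),A(203,507,50),A(237,364,50),A(272,490,50)]
print('wedge',*w,sep='\n')
print([np.linalg.norm(w[i]-w[i+1]) for i in(0,2,4)])
toe=(w[0]+w[1])/2;heel=(w[4]+w[5])/2
dx=(toe-heel)[:2];print('len',np.linalg.norm(dx),'yaw',np.degrees(np.arctan2(dx[1],dx[0])),[np.degrees(np.arctan2(*(w[i+1]-w[i])[1::-1])) for i in(0,2,4)], 'org',(toe+heel)[:2]/2)
b=[B(757,133,20),B(728,393,20)];print('board end',b,np.linalg.norm(b[0]-b[1]))
v=(b[1]-b[0])[:2];v/=np.linalg.norm(v);print('dir',v)
bi=[B(162,66,62),B(133,297,62)];print('bar in top',bi, np.linalg.norm(bi[0]-bi[1]))
bo=[B(118,62,62),B(88,290,62)];print('bar out top',bo)
bb=[B(65,43,34),B(28,300,34)];print('rail end',bb)
for c in ([(200,97),(285,107),(265,292),(172,283)],[(324,107),(413,118),(388,304),(299,292)],[(460,128),(547,137),(523,326),(435,316)]):
    p=[B(*q,52) for q in c]; print('core',sum(p)/4, np.linalg.norm(p[0]-p[3]),np.linalg.norm(p[0]-p[1]), [np.degrees(np.arctan2(*(p[i]-p[j])[:2][::1])) for i,j in((0,3),(1,2))])
E
python3 m.py
```

```text
wedge
[ 478.5 -279.4    0. ]
[ 421.8 -292.5    0. ]
[ 487.7 -319.1   50. ]
[ 428.8 -332.    50. ]
[ 494.5 -350.6   50. ]
[ 435.9 -364.3   50. ]
[np.float64(58.193086741623674), np.float64(60.329126947576725), np.float64(60.15124620420627)]
len 73.10834643302866 yaw 101.90017891356726 [np.float64(-166.92614496713554), np.float64(-167.69398907215285), np.float64(-166.8130940068882)] org [ 457.7 -321.7]
board end [array([ 645.7, -210.5,   20. ]), array([ 460.6, -183.3,   20. ])] 187.05560945289875
dir [-1.   0.1]
bar in top [array([694.7, 210.1,  62. ]), array([534.8, 232. ,  62. ])] 161.3528450730908
bar out top [array([698. , 240.4,  62. ]), array([540.3, 262.8,  62. ])]
rail end [array([717.3, 280.9,  34. ]), array([535.8, 308.4,  34. ])]
core [605.4 164.6  52. ] 131.26673531871265 59.66123446847259 [np.float64(99.31150915529072), np.float64(97.1274172483325)]
core [596.4  77.5  52. ] 130.40089479005502 62.56898404451313 [np.float64(98.72460786234858), np.float64(98.8795277711413)]
core [579.5 -16.2  52. ] 132.47645942395627 61.067928706524896 [np.float64(98.90415804167297), np.float64(98.75975129701723)]
```

The wedge is the lower piece, at pixel (494,282), with its toe pointing towards the board. The upper piece is the block. The sizes match what's given: wedge 60 wide and 73 long, cores about 131 x 61, bar 161, board 187. I'll pre-compute the board frame and the moves.

```bash
cat >> h.py <<'E'
from scipy.spatial.transform import Rotation as Ro
np.set_printoptions(precision=1,suppress=True)
bx=np.array([.9895,-.1444]);by=np.array([.1444,.9895]);E0=np.array([553.1,-196.9])
def W(s,t,z): return np.r_[E0+s*by+t*bx,z]
def ST(p): r=np.array(p)[:2]-E0; return np.array([r@by,r@bx])
def plan(p,yaw):
    s=state();R=Ro.from_euler('xyz',s['ee_rot'],degrees=True);T=Ro.from_euler('xyz',[180,0,yaw],degrees=True)
    print('t',s['time_s'],'pos',s['ee_pos'],'rot',s['ee_rot'],'st',ST(s['ee_pos']),'F',s['force'],'w',s['gripper_width'])
    dw=np.array(p)-s['ee_pos']
    print('shift now-frame',R.inv().apply(dw),'turn',(R.inv()*T).as_rotvec(degrees=True),'shift after turn',T.inv().apply(dw))
E
python3 -c "
from h import *
for c in ((605.4,164.6),(596.4,77.5),(579.5,-16.2),(614.7,221)): print(ST(c))
plan(W(110,0,150),81.7)"
```

```text
[365.3  -0.4]
[277.8   3.2]
[182.6   0. ]
[422.4   0.6]
t 0.15 pos [ 259.6 -512.7  213.4] rot [-179.9   -0.    26.9] st [-354.8 -244.8] F [-0.6 -0.4 -0.6] w 91.23410127527063
shift now-frame [ 467.8 -239.    63.7] turn [ -0.1  -0.  -54.8] shift after turn [464.8 244.8  63.4]
```

```bash
python3 -m creep '[[0,47,-24,0,0,0,0],[0,47,-24,0,0,0,0],[0,47,-24,0,0,0,0],[0,47,-24,0,0,0,0],[0,47,-24,0,0,0,0]]'; python3 -m creep '[[0,47,-24,12,0,0,0],[0,47,-24,12,0,0,0],[0,47,-24,12,0,0,0],[0,47,-24,12,0,0,0],[0,45,-23,12,0,0,0]]'
python3 -m creep '[[0,0,0,0,0,0,-10.6],[0,0,0,0,0,0,-10.6],[0,0,0,0,0,0,-10.6],[0,0,0,0,0,0,-10.6],[0,0,0,0,0,0,-10.6]]'; python3 -c "
from h import *
plan(W(110,0,45),81.7)"
```

```text
time_s: 0.78
ee_pos: [415.9, -298.2, 213.8]
ee_rot: [-180.0, 0.0, 26.8]
force: [-0.3, -0.7, 1.3]
gripper_width: 90.9
time_s: 1.4
ee_pos: [570.1, -86.7, 153.3]
ee_rot: [180.0, 0.0, 26.9]
force: [1.1, -0.3, 0.2]
gripper_width: 91.1
time_s: 2.02
ee_pos: [569.1, -88.3, 153.6]
ee_rot: [-180.0, 0.0, 80.2]
force: [0.8, 0.1, 0.6]
gripper_width: 91.3
t 2.025 pos [569.1 -88.3 153.6] rot [-180.     0.    80.2] st [109.8   0.1] F [0.8 0.1 0.6] w 91.34533131788017
shift now-frame [  0.2  -0.1 108.6] turn [-0.   0.  -1.5] shift after turn [  0.2  -0.1 108.6]
```

```bash
python3 -m creep '[[0,0,0,40,0,0,-1.5],[0,0,0,40,0,0,0],[0,0,0,28,0,0,0],[0,6,0,0,0,0,0]]'; python3 -c "
from h import *
snap('wrist','w1');snap('top','t1')
plan(W(214,0,45),81.7)"
```

```text
time_s: 2.52
ee_pos: [568.3, -82.1, 43.7]
ee_rot: [-179.7, 0.0, 81.3]
force: [0.3, -1.2, 1.1]
gripper_width: 91.2
t 2.625 pos [570.9 -81.9  46.5] rot [180.   -0.   81.4] st [116.4   1. ] F [ 0.6 -0.7  0.7] w 91.33182575910222
shift now-frame [97.6 -1.5  1.5] turn [ 0.  -0.  -0.3] shift after turn [97.6 -1.   1.5]
```

View pics/w1.png

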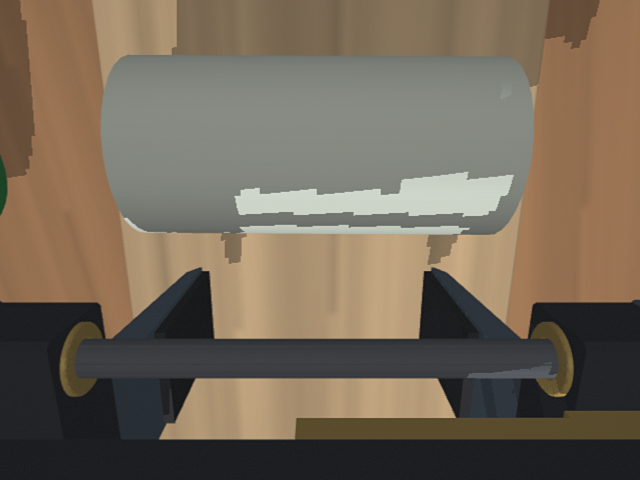

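View pics/t1.png

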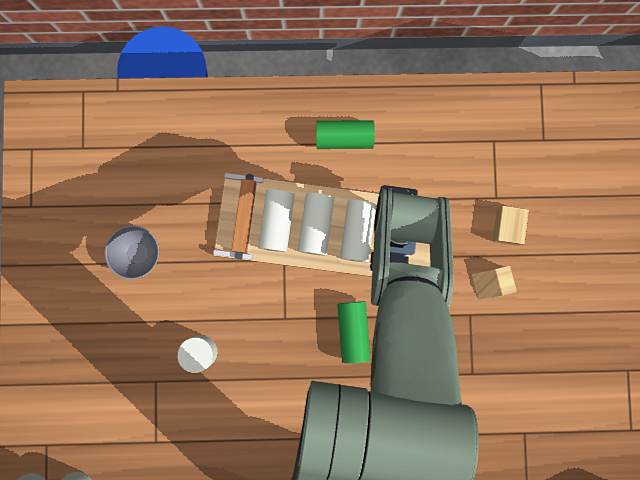

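The wrist view shows core 3 centred between the two open fingers, at columns 105 to 535, with nothing touching. I'll lower 10 mm more, then push gently.

```bash
python3 -m creep '[[0,5,-1,10,0,0,-0.3],[0,5,0,0,0,0,0],[0,5,0,0,0,0,0],[0,5,0,0,0,0,0],[0,5,0,0,0,0,0]]';python3 -m creep '[[0,5,0,0,0,0,0],[0,5,0,0,0,0,0],[0,5,0,0,0,0,0],[0,5,0,0,0,0,0],[0,5,0,0,0,0,0]]';python3 -m creep '[[0,4,0,0,0,0,0],[0,4,0,0,0,0,0],[0,4,0,0,0,0,0],[0,4,0,0,0,0,0],[0,4,0,0,0,0,0]]'; python3 -c "
from h import *
snap('top','t2');snap('wrist','w2')
plan(W(214,0,36),81.7)"
```

```text
time_s: 3.25
ee_pos: [573.1, -57.2, 36.2]
ee_rot: [180.0, 0.0, 81.7]
force: [-0.0, 0.9, 0.0]
gripper_width: 91.6
time_s: 3.88
ee_pos: [576.8, -32.9, 36.1]
ee_rot: [180.0, 0.1, 81.7]
force: [-0.6, -3.4, 1.9]
gripper_width: 91.2
time_s: 4.5
ee_pos: [579.5, -12.8, 36.0]
ee_rot: [180.0, -0.0, 81.6]
force: [0.3, -1.5, 1.8]
gripper_width: 91.4
t 4.6 pos [579.3 -12.2  35.8] rot [-180.    -0.    81.7] st [186.5  -0.7] F [-0.3 -0.5  0.1] w 91.07167926460555
shift now-frame [27.5  0.7 -0.2] turn [-0. -0. -0.] shift after turn [27.5  0.7 -0.2]
```

View pics/t2.png

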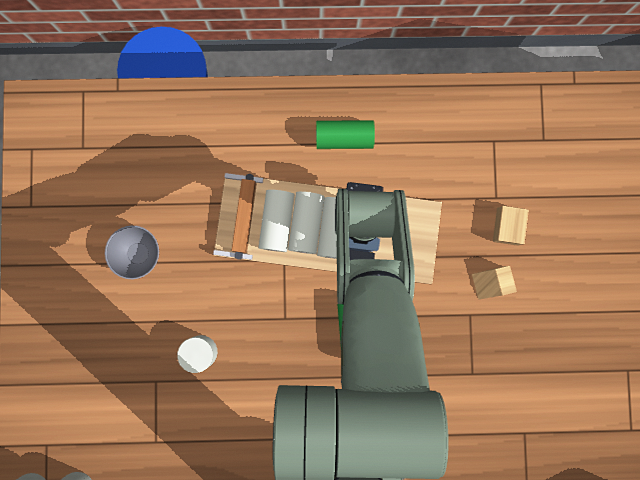

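View pics/w2.png

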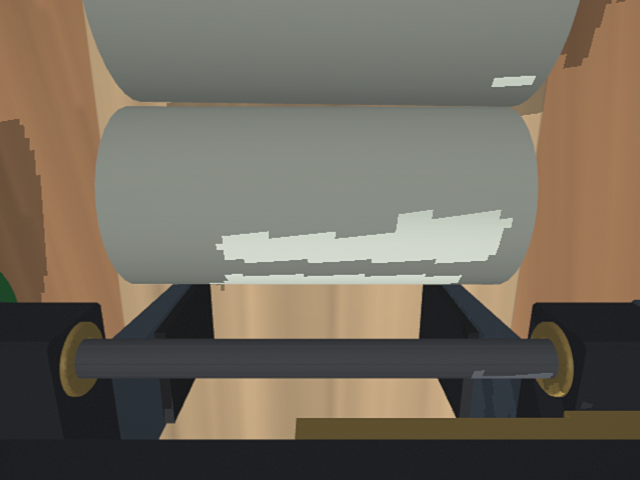

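The wrist view shows core 3 touching both fingers, with core 2 almost in contact ahead. I'll keep going and slow down near the end.

```bash
python3 -m creep '[[0,4,0,0,0,0,0],[0,4,0,0,0,0,0],[0,4,0,0,0,0,0],[0,3,0,0,0,0,0],[0,3,0,0,0,0,0]]';python3 -m creep '[[0,2,0,0,0,0,0],[0,1,0,0,0,0,0],[0,1,0,0,0,0,0]]';python3 -c "
from h import *
plan(W(214,0,36),81.7)"
```

```text
time_s: 5.22
ee_pos: [582.1, 4.7, 36.1]
ee_rot: [180.0, 0.0, 81.7]
force: [-1.3, -4.2, 4.3]
gripper_width: 91.2
time_s: 5.6
ee_pos: [582.7, 8.6, 36.0]
ee_rot: [180.0, 0.0, 81.7]
force: [-0.8, -5.7, 4.3]
gripper_width: 91.1
t 5.6 pos [582.7   8.6  36. ] rot [180.    0.   81.7] st [207.6  -0.4] F [-0.8 -5.7  4.3] w 91.11201314932401
shift now-frame [6.4 0.4 0. ] turn [ 0.  0. -0.] shift after turn [6.4 0.4 0. ]
```

```bash
python3 -m creep '[[0,1,0,0,0,0,0],[0,1,0,0,0,0,0]]';python3 -m creep '[[0,1,0,0,0,0,0],[0,1,0,0,0,0,0]]';python3 -m creep '[[0,1,0,0,0,0,0]]'
```

```text
time_s: 5.85
ee_pos: [582.8, 9.3, 36.6]
ee_rot: [180.0, 0.2, 81.7]
force: [-3.0, -9.7, 8.9]
gripper_width: 91.3
time_s: 6.1
ee_pos: [583.0, 13.4, 35.6]
ee_rot: [-180.0, -0.1, 81.6]
force: [-0.6, 0.7, -0.1]
gripper_width: 91.3
time_s: 6.22
ee_pos: [583.2, 14.5, 35.5]
ee_rot: [-180.0, -0.1, 81.6]
force: [0.3, -0.7, -0.3]
gripper_width: 91.2
```

```bash
python3 -c "
from h import *
snap('top','t3');snap('wrist','w3');snap('scene','s3')
plan(W(214,0,36),81.7)
a=cv2.imread('pics/w3.png');b=cv2.imread('pics/s3.png')[200:330,200:450]
cv2.imwrite('pics/z3.png',cv2.resize(b,None,fx=3,fy=3,interpolation=3))"
```

```text
t 6.375 pos [583.2  14.2  35.7] rot [-180.    -0.    81.7] st [213.3  -0.7] F [0.1 0.3 0.7] w 91.2626672195766
shift now-frame [ 0.7  0.7 -0.3] turn [-0. -0. -0.] shift after turn [ 0.7  0.7 -0.3]
```

View pics/w3.png

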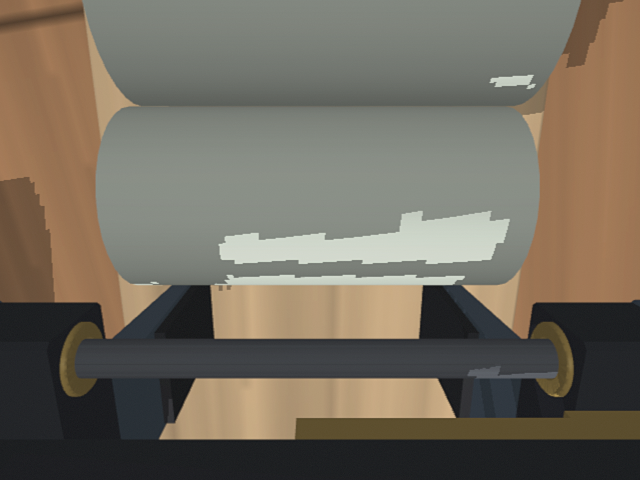

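View pics/z3.png

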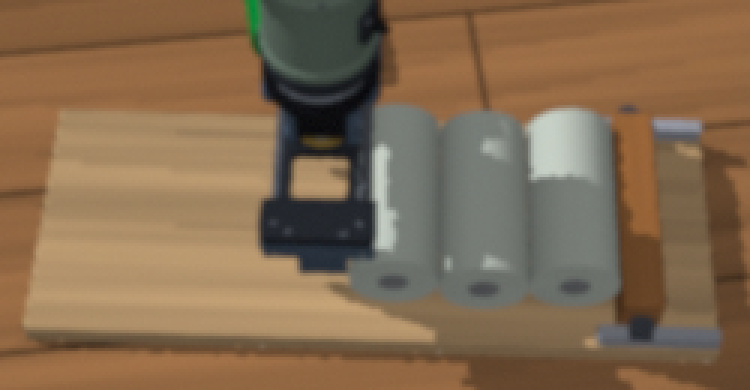

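The row is nearly closed against the bar, and the push force has dropped to zero. I'll take 1 mm steps until it goes solid.

```bash
python3 -m creep '[[0,1,0,0,0,0,0],[0,0,0,0,0,0,0]]';python3 -m creep '[[0,1,0,0,0,0,0],[0,0,0,0,0,0,0]]'
```

```text
time_s: 6.62
ee_pos: [583.5, 14.9, 35.9]
ee_rot: [180.0, -0.0, 81.7]
force: [-0.6, -0.7, -0.1]
gripper_width: 90.9
time_s: 6.88
ee_pos: [583.7, 15.7, 36.0]
ee_rot: [180.0, 0.0, 81.7]
force: [0.9, 0.5, 0.1]
gripper_width: 91.1
```

```bash
python3 -m creep '[[0,1,0,0,0,0,0],[0,0,0,0,0,0,0]]';python3 -m creep '[[0,1,0,0,0,0,0],[0,0,0,0,0,0,0]]';python3 -c "
from h import *
snap('wrist','w4')
print(ST(state()['ee_pos']))"
```

```text
time_s: 7.12
ee_pos: [583.8, 16.1, 36.2]
ee_rot: [180.0, 0.1, 81.7]
force: [-2.0, -4.7, 2.9]
gripper_width: 91.2
time_s: 7.38
ee_pos: [583.8, 16.3, 36.4]
ee_rot: [180.0, 0.1, 81.7]
force: [-2.0, -7.2, 4.5]
gripper_width: 91.0
[215.4  -0.4]
```

View pics/w4.png

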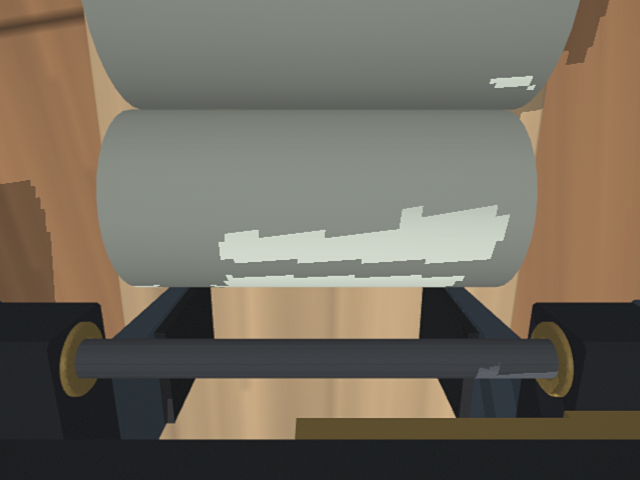

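```bash
python3 -m creep '[[0,1,0,0,0,0,0],[0,0,0,0,0,0,0]]';python3 -m creep '[[0,1,0,0,0,0,0],[0,0,0,0,0,0,0]]';python3 -c "
from h import *
print(ST(state()['ee_pos']))"
```

```text
time_s: 7.68
ee_pos: [583.8, 16.4, 36.4]
ee_rot: [180.0, 0.2, 81.7]
force: [-2.3, -10.2, 5.5]
gripper_width: 91.2
time_s: 7.92
ee_pos: [583.8, 16.5, 36.4]
ee_rot: [180.0, 0.3, 81.7]
force: [-2.0, -13.1, 4.5]
gripper_width: 91.2
[215.6  -0.4]
```

The row is solid: 13 N with no further motion at s=215.6, against 214.4 predicted. I'll back off gently, and check the block's clearance for the grasp.

```bash
python3 -m creep '[[0,-2,0,0,0,0,0],[0,-2,0,0,0,0,0],[0,-3,0,0,0,0,0],[0,-10,0,0,0,0,0],[0,-20,0,0,0,0,0]]';python3 -m creep '[[0,-10,0,-40,0,0,0],[0,0,0,-50,0,0,0]]'
python3 - <<'E'
import sys
from m import *
print('block')
for c in ((205,75),(330,95),(187,243),(312,262)): print(A(*c,45))
from h import *
o=np.array([457.7,-321.7]);a=np.radians(102.8);m=o-12.5*np.array([np.cos(a),np.sin(a)]);print(m)
for k in(-61,61): print('finger',m+k*np.array([np.sin(a),-np.cos(a)]))
snap('top','t5');snap('wrist','w5')
plan(np.r_[m,130],102.8)
E
```

```text
time_s: 8.55
ee_pos: [578.7, -17.3, 35.8]
ee_rot: [-180.0, -0.0, 81.7]
force: [0.7, 0.0, -0.1]
gripper_width: 91.2
time_s: 8.8
ee_pos: [576.1, -28.7, 125.8]
ee_rot: [-179.8, 0.0, 81.6]
force: [0.9, 0.0, -0.2]
gripper_width: 91.5
wedge
[ 478.5 -279.4    0. ]
[ 421.8 -292.5    0. ]
[ 487.7 -319.1   50. ]
[ 428.8 -332.    50. ]
[ 494.5 -350.6   50. ]
[ 435.9 -364.3   50. ]
[np.float64(58.193086741623674), np.float64(60.329126947576725), np.float64(60.15124620420627)]
len 73.10834643302866 yaw 101.90017891356726 [np.float64(-166.92614496713554), np.float64(-167.69398907215285), np.float64(-166.8130940068882)] org [ 457.7 -321.7]
board end [array([ 645.7, -210.5,   20. ]), array([ 460.6, -183.3,   20. ])] 187.05560945289875
dir [-1.   0.1]
bar in top [array([694.7, 210.1,  62. ]), array([534.8, 232. ,  62. ])] 161.3528450730908
bar out top [array([698. , 240.4,  62. ]), array([540.3, 262.8,  62. ])]
rail end [array([717.3, 280.9,  34. ]), array([535.8, 308.4,  34. ])]
core [605.4 164.6  52. ] 131.26673531871265 59.66123446847259 [np.float64(99.31150915529072), np.float64(97.1274172483325)]
core [596.4  77.5  52. ] 130.40089479005502 62.56898404451313 [np.float64(98.72460786234858), np.float64(98.8795277711413)]
core [579.5 -16.2  52. ] 132.47645942395627 61.067928706524896 [np.float64(98.90415804167297), np.float64(98.75975129701723)]
block
[ 630.4 -343.    45. ]
[ 619.8 -401.5   45. ]
[ 551.6 -331.2   45. ]
[ 541.5 -389.5   45. ]
[ 460.5 -333.9]
finger [ 401.  -347.4]
finger [ 520.  -320.4]
t 8.9 pos [580.9 -28.5 131.6] rot [179.3  -0.   81.6] st [170.6   3.2] F [ 1.7 -0.4  0.7] w 90.7561849821569
shift now-frame [-319.7  -74.5    0.5] turn [  0.7   0.1 -21.2] shift after turn [-271.1 -185.1    1.6]
```

View pics/w5.png

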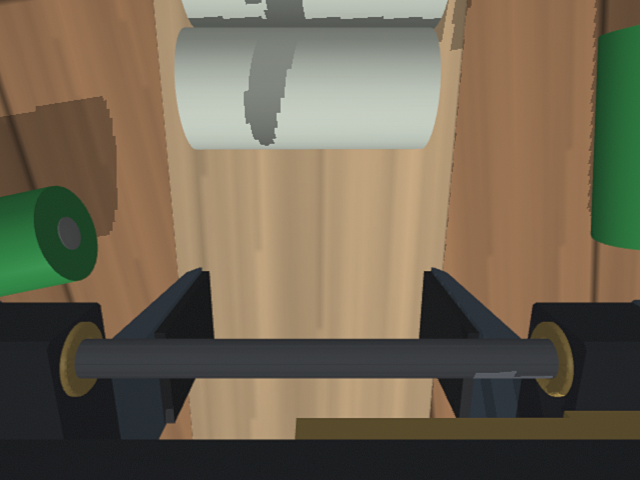

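Core 3 still sits square in the wrist view. Next, to the wedge.

```bash
python3 -m creep '[[0,-45,-11,0,0,0,0],[0,-46,-11,0,0,0,0],[0,-46,-11,0,0,0,0],[0,-46,-11,0,0,0,0],[0,-46,-10,0,0,0,0]]';python3 -m creep '[[0,-46,-11,0,0,0,0],[0,-45,-10,0,0,0,0],[0,0,0,0,0,0,-10.6],[0,0,0,0,0,0,-10.6],[0,-30,0,0,0,0,0]]'
python3 - <<'E'
from h import *
snap('top','t6');snap('wrist','w6')
plan(np.r_[460.5,-333.9,6],102.8)
E
```

```text
time_s: 9.52
ee_pos: [489.2, -247.5, 125.3]
ee_rot: [-180.0, -0.0, 81.6]
force: [0.5, -0.1, 0.6]
gripper_width: 90.9
time_s: 10.15
ee_pos: [461.9, -361.3, 125.3]
ee_rot: [-179.9, -0.1, 103.0]
force: [0.9, -0.2, 0.4]
gripper_width: 91.0
t 10.25 pos [ 463.2 -364.5  125.3] rot [180.    0.1 102.7] st [-178.8  -64.7] F [-0.6  0.7 -0. ] w 91.01435429441543
shift now-frame [ 30.6   4.1 119.2] turn [ 0.   0.1 -0.1] shift after turn [ 30.4   4.1 119.3]
```

View pics/w6.png

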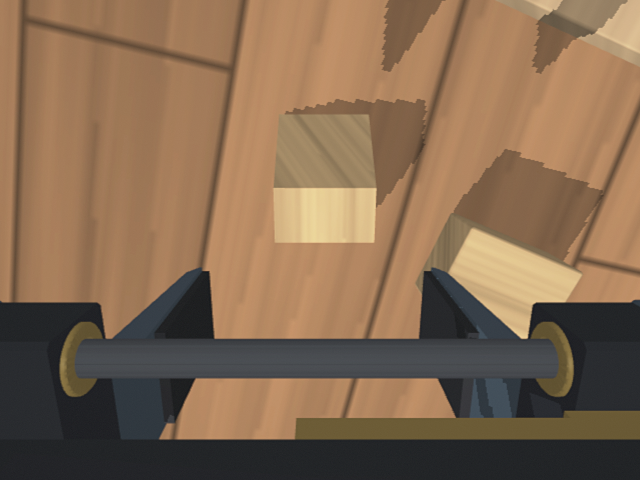

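View pics/t6.png

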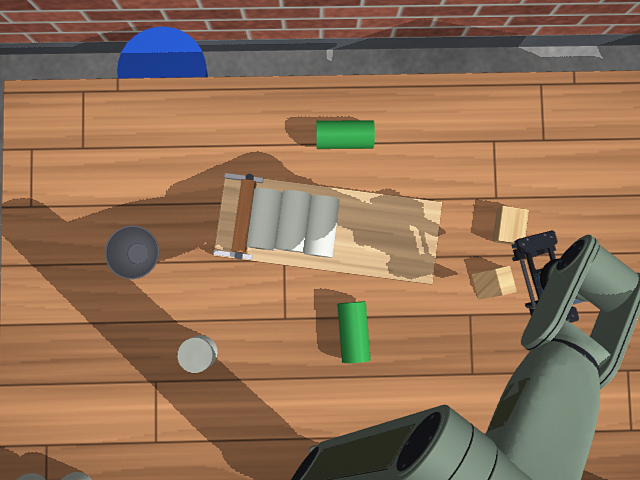

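The top view shows the three cores tight against the bar at (264,219), (293,221) and (322,225). The wrist view shows the wedge straight ahead: heel edge (275,242) to (375,241), crest (273,188) to (376,188), toe (281,114) to (368,114). I'll refine the grasp from this.

Run:
```python
from h import *
d=load('w6')
P=[ray(d,275,242,50),ray(d,375,241,50),ray(d,273,188,50),ray(d,376,188,50),ray(d,281,114,0),ray(d,368,114,0)]
P=np.array(P);print(P)
h=(P[0]+P[1])/2;c=(P[2]+P[3])/2;t=(P[4]+P[5])/2
for i in(0,2,4):
    v=P[i+1]-P[i];print(np.linalg.norm(v),np.degrees(np.arctan2(v[1],v[0]))+90)
u=(t-h)[:2];print(np.linalg.norm(u),np.degrees(np.arctan2(u[1],u[0])))
o=(t+h)[:2]/2;print('o',o,'mid',h[:2]+(t-h)[:2]/75*25)
plan(np.r_[h[:2]+(t-h)[:2]/75*25,6],102.7)
```

```text
[[ 438.5 -366.3   50. ]
 [ 497.6 -352.2   50. ]
 [ 430.9 -334.3   50. ]
 [ 489.8 -320.8   50. ]
 [ 423.1 -292.6    0. ]
 [ 480.1 -279.6    0. ]]
60.74938812444261 103.4605351508675
60.391649488916606 102.86753629720249
58.50284611505471 102.87077716044207
74.94111191325403 102.66733455311238
o [ 459.8 -322.7] mid [ 462.6 -334.9]
t 10.25 pos [ 463.2 -364.5  125.3] rot [180.    0.1 102.7] st [-178.8  -64.7] F [-0.6  0.7 -0. ] w 91.01435429441543
shift now-frame [ 29.2   5.9 119.2] turn [0.  0.1 0. ] shift after turn [ 29.    5.9 119.3]
```

```bash
python3 -m creep '[[0,29,5,0,0,0,0],[0,0,0,40,0,0,0],[0,0,0,40,0,0,0],[0,0,0,38,0,0,0],[0,0,0,0,0,0,0]]'; python3 -m creep '[[0.6,0,0,0,0,0,0],[0.6,0,0,0,0,0,0],[0.6,0,0,0,0,0,0],[0.6,0,0,0,0,0,0]]' 25
```

```text
time_s: 10.88
ee_pos: [459.0, -330.5, 5.2]
ee_rot: [-179.7, -0.4, 102.8]
force: [0.3, -0.2, 0.8]
gripper_width: 91.5
time_s: 11.38
ee_pos: [461.9, -332.9, 9.1]
ee_rot: [180.0, 0.1, 102.9]
force: [-3.0, 0.6, 5.9]
gripper_width: 59.9
```

```bash
python3 -m creep '[[0.6,0,0,-20,0,0,0],[0.6,0,0,-50,0,0,0],[0.6,0,0,-30,0,0,0],[0.6,0,0,0,0,0,10.6],[0.6,0,0,0,0,0,10.6]]'
python3 - <<'E'
from h import *
snap('top','t7')
a=cv2.imread('pics/t7.png')[160:295,205:450];cv2.imwrite('pics/z7.png',cv2.resize(a,None,fx=3.2,fy=3.2,interpolation=3))
plan(W(178,0,70),81.7)
E
```

```text
time_s: 12.0
ee_pos: [461.6, -332.1, 108.0]
ee_rot: [-180.0, -0.0, 81.3]
force: [0.7, -0.2, -3.9]
gripper_width: 60.0
t 12.05 pos [ 461.5 -331.9  107.7] rot [-180.    -0.    81.1] st [-146.8  -71.1] F [-0.  -0.1 -3.2] w 59.76201801206654
shift now-frame [325.6  67.7  37.9] turn [-0.  -0.  -0.6] shift after turn [324.8  71.1  37.7]
```

View pics/z7.png

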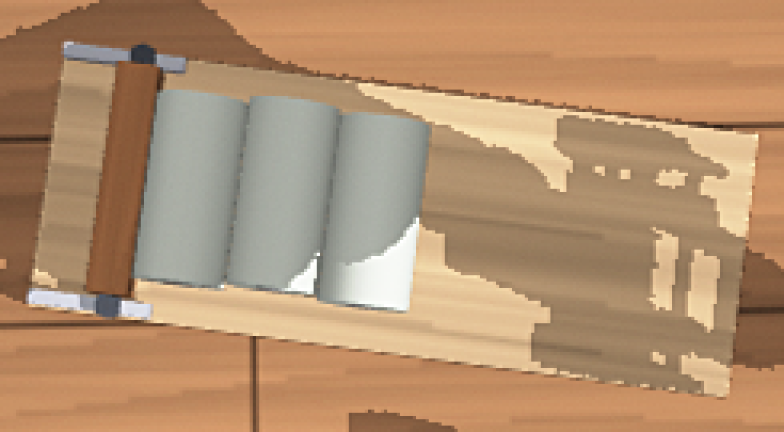

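The wedge is held: width 60, and a weight of about 3 N on the wrist. The row is tight. I'll measure the core centres.

Run:
```python
from h import *
d=load('t7')
B=lambda x,y,z:ray(d,205+(x-1.5)/3.2,160+(y-1.5)/3.2,z)
for c in ([(160,90),(248,99),(222,287),(135,277)],[(250,96),(340,107),(316,292),(228,285)],[(342,112),(431,122),(410,310),(317,300)]):
    p=[B(*q,52) for q in c];m=sum(p)/4;v=(p[0]+p[1]-p[2]-p[3]);print(m,ST(m),np.degrees(np.arctan2(v[1],v[0])))
```

```text
[610.5 191.8  52. ] [392.9   0.7] -8.510450215246289
[604.5 127.8  52. ] [328.7   4. ] -7.981265383245135
[592.1  64.4  52. ] [264.2   0.8] -8.147108181324564
```

```bash
python3 -m creep '[[0.6,46,10,0,0,0,0],[0.6,47,10,0,0,0,0],[0.6,46,10,0,0,0,0],[0.6,47,9,0,0,0,0],[0.6,47,10,0,0,0,0]]';python3 -m creep '[[0.6,46,10,0,0,0,0],[0.6,46,10,20,0,0,-0.5],[0.6,0,0,30,0,0,0],[0.6,0,0,12,0,0,0],[0.6,0,0,0,0,0,0]]'
python3 - <<'E'
from h import *
snap('wrist','w8')
plan(W(178,1,29),81.7)
E
```

```text
time_s: 12.68
ee_pos: [544.1, -107.3, 107.5]
ee_rot: [-180.0, -0.0, 81.8]
force: [0.8, 0.6, -2.7]
gripper_width: 60.0
time_s: 13.3
ee_pos: [576.4, -21.2, 45.1]
ee_rot: [-179.9, 0.0, 82.2]
force: [-0.9, -0.6, -2.8]
gripper_width: 60.0
t 13.35 pos [577.3 -21.4  46.1] rot [-180.     0.    82.2] st [177.1  -1.4] F [ 0.8  0.2 -3.2] w 59.70306903764416
shift now-frame [ 0.8  2.4 17.1] turn [-0.   0.   0.5] shift after turn [ 0.9  2.4 17.1]
```

View pics/w8.png

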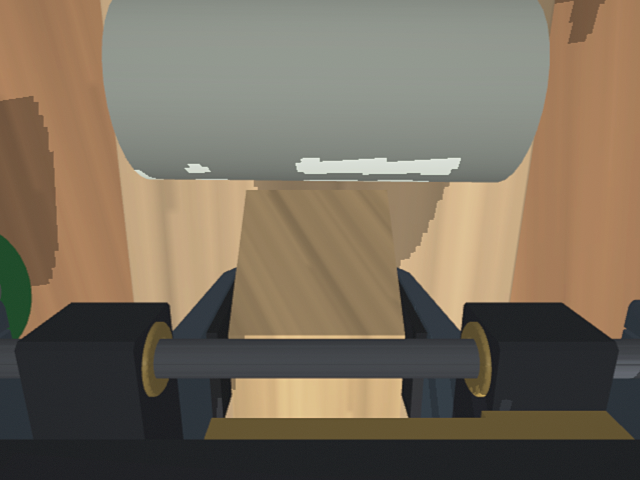

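The wedge is level and straight ahead of core 3. The core centre is at column 326 and the wedge centre at 318, so I'll shift about 2.5 mm right and lower it onto the board until I feel it touch.

```bash
python3 -m creep '[[0.6,0,2.5,8,0,0,0.5],[0.6,0,0,5,0,0,0],[0.6,0,0,1,0,0,0],[0.6,0,0,0,0,0,0]]';python3 -m creep '[[0.6,0,0,1,0,0,0],[0.6,0,0,0,0,0,0]]'
```

```text
time_s: 13.85
ee_pos: [579.8, -21.3, 32.0]
ee_rot: [180.0, 0.0, 81.7]
force: [0.3, -0.7, -2.6]
gripper_width: 60.0
time_s: 14.1
ee_pos: [579.8, -21.2, 31.0]
ee_rot: [180.0, 0.0, 81.7]
force: [0.3, 0.2, -3.1]
gripper_width: 60.0
```

```bash
python3 -m creep '[[0.6,0,0,1,0,0,0],[0.6,0,0,0,0,0,0]]';python3 -m creep '[[0.6,0,0,1,0,0,0],[0.6,0,0,0,0,0,0]]'
```

```text
time_s: 14.35
ee_pos: [579.7, -21.2, 29.9]
ee_rot: [-180.0, 0.0, 81.7]
force: [0.0, -0.4, -3.7]
gripper_width: 59.9
time_s: 14.6
ee_pos: [579.9, -21.2, 29.1]
ee_rot: [180.0, 0.0, 81.7]
force: [-0.7, 0.3, -1.5]
gripper_width: 59.8
```

It touches at z≈29, as predicted. I'll go down a little more, then slide in.

```bash
python3 -m creep '[[0.6,0,0,0.5,0,0,0],[0.6,4,0,0,0,0,0],[0.6,4,0,0,0,0,0],[0.6,3,0,0,0,0,0],[0.6,2,0,0,0,0,0]]';python3 -m creep '[[0.6,2,0,0,0,0,0],[0.6,1,0,0,0,0,0],[0.6,1,0,0,0,0,0],[0.6,0,0,0,0,0,0]]';python3 -c "
from h import *
snap('wrist','w9');plan(W(201,1,29),81.7)"
```

```text
time_s: 15.22
ee_pos: [582.4, -8.9, 29.1]
ee_rot: [179.9, 0.1, 81.7]
force: [-0.5, -6.2, 4.9]
gripper_width: 59.7
time_s: 15.72
ee_pos: [583.1, -4.9, 29.1]
ee_rot: [179.9, 0.1, 81.7]
force: [-0.2, -4.8, 3.4]
gripper_width: 59.7
t 15.775 pos [583.1  -4.9  29.1] rot [179.9   0.1  81.7] st [194.3   1.9] F [ 0.8 -5.1  4.8] w 59.97470586335547
shift now-frame [ 6.7 -0.9  0.1] turn [0.1 0.1 0. ] shift after turn [ 6.7 -0.9  0.1]
```

View pics/w9.png

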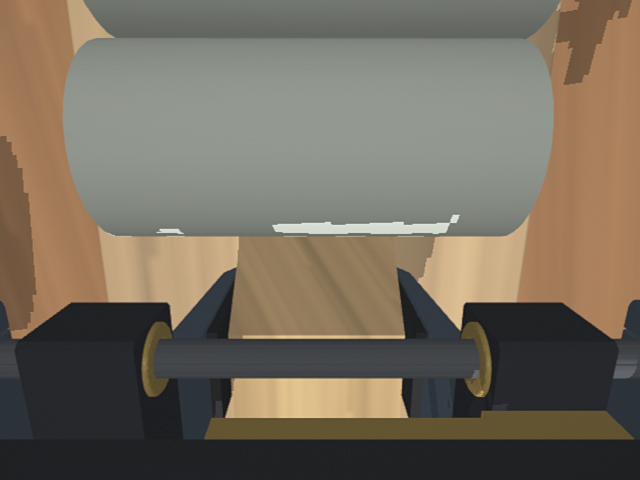

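I'm pressing down about 8 N, which adds friction. I'll relieve it, trim the centring by 2 mm, and keep going in 1 mm steps.

```bash
python3 -m creep '[[0.6,0,-2,-0.4,0,0,0],[0.6,1,0,0,0,0,0],[0.6,1,0,0,0,0,0],[0.6,0,0,0,0,0,0]]';python3 -m creep '[[0.6,1,0,0,0,0,0],[0.6,1,0,0,0,0,0],[0.6,0,0,0,0,0,0]]'
```

```text
time_s: 16.27
ee_pos: [580.9, -2.2, 29.1]
ee_rot: [180.0, 0.0, 81.7]
force: [2.1, -3.7, 3.8]
gripper_width: 60.0
time_s: 16.65
ee_pos: [580.7, -0.6, 29.1]
ee_rot: [180.0, 0.0, 81.7]
force: [0.7, -5.2, 4.8]
gripper_width: 59.8
```

```bash
python3 -m creep '[[0.6,0,0,-0.6,0,0,0],[0.6,1,0,0,0,0,0],[0.6,0,0,0,0,0,0]]';python3 -m creep '[[0.6,1,0,0,0,0,0],[0.6,0,0,0,0,0,0]]';python3 -c "
from h import *
plan(W(201,1,29),81.7)"
```

```text
time_s: 17.02
ee_pos: [580.4, 1.0, 29.1]
ee_rot: [-179.9, -0.0, 81.6]
force: [-0.1, -2.9, 0.7]
gripper_width: 60.2
time_s: 17.27
ee_pos: [580.5, 1.7, 29.1]
ee_rot: [-179.9, 0.0, 81.7]
force: [-1.3, -4.4, 0.1]
gripper_width: 59.6
t 17.275 pos [580.5   1.7  29.1] rot [-179.9    0.    81.7] st [200.5  -1.5] F [-1.3 -4.4  0.1] w 59.64140922338684
shift now-frame [0.5 2.5 0.1] turn [-0.1  0.  -0. ] shift after turn [0.5 2.5 0.1]
```

```bash
python3 -m creep '[[0.6,1,0,0,0,0,0],[0.6,0,0,0,0,0,0]]';python3 -m creep '[[0.6,1,0,0,0,0,0],[0.6,0,0,0,0,0,0]]'; python3 -c "
from h import *
snap('wrist','w10');plan(W(201,1,29),81.7)"
```

```text
time_s: 17.52
ee_pos: [580.5, 1.9, 29.1]
ee_rot: [-179.9, 0.1, 81.7]
force: [-1.3, -6.9, 0.3]
gripper_width: 59.9
time_s: 17.77
ee_pos: [580.5, 2.0, 29.2]
ee_rot: [-179.9, 0.2, 81.7]
force: [-1.4, -10.6, 1.1]
gripper_width: 59.9
t 17.825 pos [580.5   2.   29.2] rot [-179.9    0.2   81.7] st [200.7  -1.6] F [-2.5 -9.8  1.8] w 60.091913720977225
shift now-frame [0.2 2.6 0.2] turn [-0.1  0.2  0. ] shift after turn [0.2 2.6 0.2]
```

View pics/w10.png

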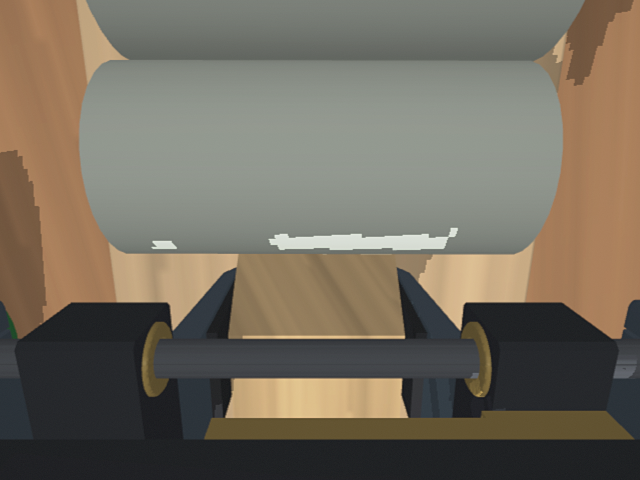

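The wedge went solid at s=200.7, with 200.6 predicted, and the push is about 10 N. The wedge sits centred under core 3 (column 318 against 320). A final slight nudge, then unload and release.

```bash
python3 -m creep '[[0.6,0.5,0,0,0,0,0],[0.6,0,0,0,0,0,0],[0.6,0,0,0,0,0,0]]';python3 -m creep '[[0.6,-1,0,0,0,0,0],[0.6,-1,0,0,0,0,0],[0.6,0,0,0,0,0,0]]'
```

```text
time_s: 18.2
ee_pos: [580.5, 2.0, 29.2]
ee_rot: [-179.9, 0.2, 81.7]
force: [-1.8, -11.3, 1.6]
gripper_width: 60.1
time_s: 18.58
ee_pos: [580.5, 1.9, 29.1]
ee_rot: [-179.9, 0.1, 81.7]
force: [-1.9, -6.5, -1.1]
gripper_width: 59.8
```

```bash
python3 -m creep '[[0.6,-1,0,0,0,0,0],[0.6,0,0,0,0,0,0]]';python3 -m creep '[[0.45,0,0,0,0,0,0],[0.3,0,0,0,0,0,0],[0,0,0,0,0,0,0],[0,0,0,0,0,0,0],[0,0,0,0,0,0,0]]';python3 -c "
from h import *
snap('wrist','w11');plan(W(201,1,29),81.7)"
```

```text
time_s: 18.82
ee_pos: [580.5, 1.9, 29.1]
ee_rot: [-179.9, -0.0, 81.7]
force: [-1.1, -0.9, -0.7]
gripper_width: 59.9
time_s: 19.45
ee_pos: [581.2, 1.4, 29.6]
ee_rot: [180.0, -0.0, 81.6]
force: [-0.4, -0.2, -0.4]
gripper_width: 90.1
t 19.5 pos [581.2   1.3  29.5] rot [180.   -0.   81.6] st [200.2  -0.9] F [0.2 0.7 0.7] w 90.91289286005147
shift now-frame [0.8 1.9 0.5] turn [ 0.  -0.  -0.1] shift after turn [0.8 1.9 0.5]
```

View pics/w11.png

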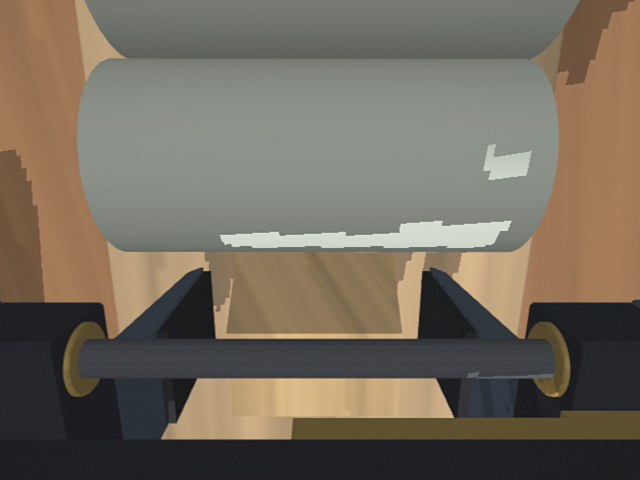

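The fingers are open and the wedge is still in place. I'll rise straight up, then look from clear of the row.

```bash
python3 -m creep '[[0,0,0,-15,0,0,0],[0,0,0,-40,0,0,0],[0,0,0,-50,0,0,0],[0,-40,0,-30,0,0,0],[0,-60,0,0,0,0,0]]';python3 -m creep '[[0,-60,0,0,0,0,0],[0,-60,0,0,0,0,0],[0,-60,0,0,0,0,0]]';python3 -c "
from h import *
snap('top','t12');snap('scene','s12');s=state();print(s['time_s'],s['ee_pos'])
a=cv2.imread('pics/t12.png')[160:295,205:450];cv2.imwrite('pics/z12.png',cv2.resize(a,None,fx=3.2,fy=3.2,interpolation=3))
b=cv2.imread('pics/s12.png')[215:335,200:450];cv2.imwrite('pics/z13.png',cv2.resize(b,None,fx=3.2,fy=3.2,interpolation=3))"
```

```text
time_s: 20.12
ee_pos: [568.8, -97.9, 169.0]
ee_rot: [179.5, 0.0, 81.8]
force: [1.2, -0.7, 0.1]
gripper_width: 91.2
time_s: 20.5
ee_pos: [540.2, -277.6, 165.9]
ee_rot: [179.9, 0.0, 81.7]
force: [0.8, -0.4, 0.2]
gripper_width: 91.4
20.6 [ 539.5 -281.3  165.5]
```

View pics/z12.png

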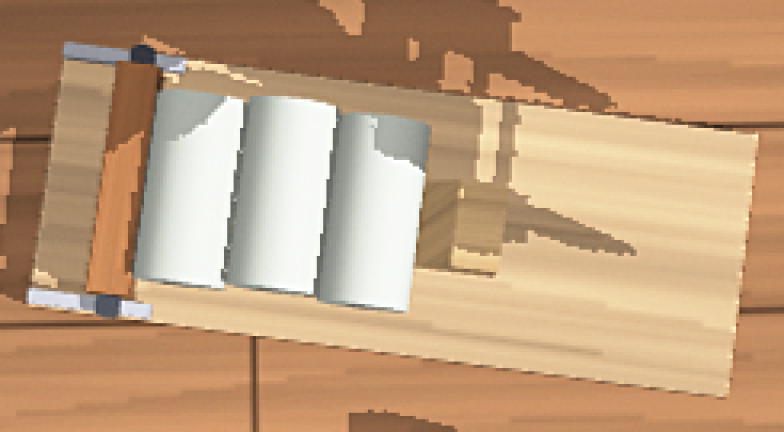

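View pics/z13.png

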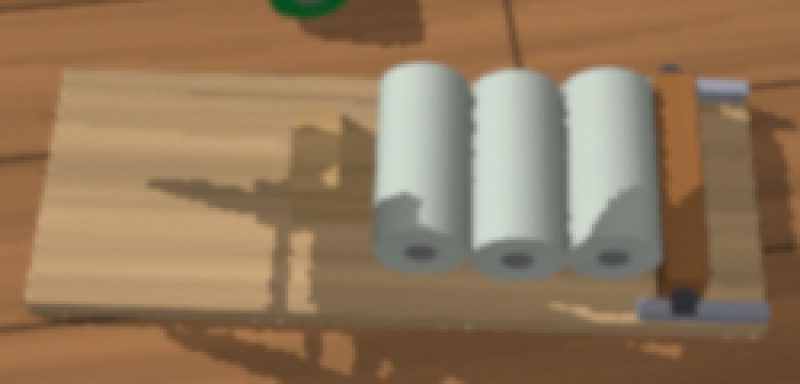

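Run:
```python
from h import *
d=load('t12')
B=lambda x,y,z:ray(d,205+(x-1.5)/3.2,160+(y-1.5)/3.2,z)
for c in ([(160,90),(245,98),(222,287),(135,277)],[(248,96),(337,105),(314,293),(227,285)],[(340,112),(431,123),(410,310),(317,300)]):
    p=[B(*q,52) for q in c];m=sum(p)/4;v=(p[0]+p[1]-p[2]-p[3]);print(m,ST(m),np.degrees(np.arctan2(v[1],v[0])))
for q in((508,190),(497,275),(460,182),(452,270)): print(ST(B(*q,70)))
# block/plug/bowl shift check
a=cv2.imread('pics/top0.png').astype(int);b=cv2.imread('pics/t12.png').astype(int)
print(b.shape)
cv2.imwrite('pics/z14.png',np.vstack([np.hstack([x[190:290,465:545],x[215:385,90:230][:100]]) for x in(a,b)]))
```

```text
[610.7 192.3  52. ] [393.4   0.8] -8.041474918055275
[604.7 129.2  52. ] [330.1   4. ] -7.624520759890252
[591.9  64.8  52. ] [264.5   0.6] -7.864468162574256
[175.3  24.6]
[175.9 -34.5]
[208.7  26. ]
[206.9 -34.9]
(480, 640, 3)[ WARN:0@0.757] global loadsave.cpp:1063 imwrite_ Unsupported depth image for selected encoder is fallbacked to CV_8U.
```

View pics/t12.png

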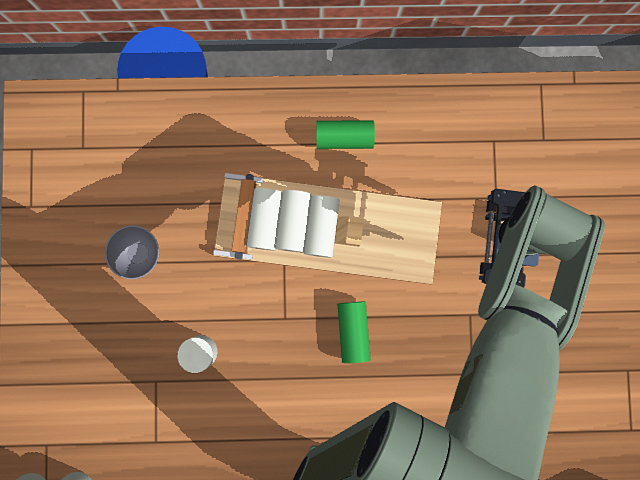

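The wedge's heel edge measures s≈175.6 (about 174 expected), and the cores are where they were. I'll move the arm away from the block for a last look at it and a stillness check.

```bash
python3 -m creep '[[0,-50,-30,-10,0,0,0],[0,-50,-30,-10,0,0,0],[0,-40,-40,0,0,0,0],[0,0,-40,0,0,0,0],[0,0,0,0,0,0,0]]';python3 -c "
from h import *
snap('top','t15');s=state();print(s['time_s'],s['ee_pos'])
o=[cv2.imread('pics/%s.png'%n) for n in('t12','t15','top0')]
c=lambda x,a,b,e,f:cv2.resize(x[a:b,e:f],None,fx=3,fy=3,interpolation=3)
r1=np.hstack([c(o[0],170,265,230,370)[:, :390],c(o[1],170,265,230,370)[:, :390]])
r2=np.hstack([c(o[2],190,270,460,590),c(o[1],190,270,460,590)])
cv2.imwrite('pics/z15.png',np.vstack([r1,r2]))"
```

```text
time_s: 21.22
ee_pos: [379.5, -393.2, 185.5]
ee_rot: [-180.0, -0.0, 81.5]
force: [0.3, 0.1, 0.7]
gripper_width: 91.3
21.275 [ 381.2 -393.5  185.6]
```

View pics/z15.png

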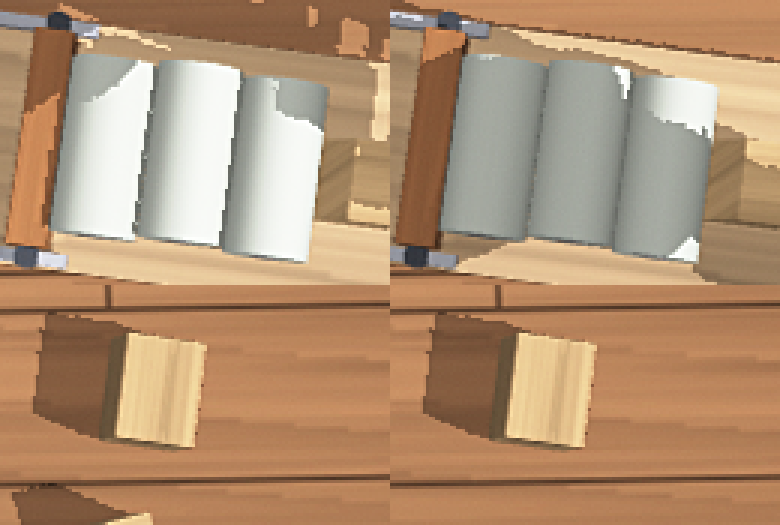

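The row and wedge haven't moved between the two looks, and the block is where it started. Handing in.

```bash
python3 -c "
from workcell import job_done;print(job_done())"
```

```text
the job is handed in; nothing more can be done
None
```

The three cores are closed up against the stop bar and chocked with the wedge. I handed the job in at about 21 s of the 53 s allowed.

- **Closing the row:** I pushed core 3 with both open fingers until the row went solid at about 13 N, with no further movement.
- **Chocking:** I set the wedge on the board and slid it under core 3. It went solid within 1 mm of the predicted spot. I pressed it home at about 11 N, then unloaded and released it. The highest push I read at any point was about 13 N.
- **Last checks:** The three axes are within about 0.5° of square, and core 3 measured in the same place before and after wedging. The row and wedge did not move between the last two pictures. The block, plug and bowl looked unmoved by eye, and the fingers touch nothing.

Four checks were less than perfect:

- **Core 2 sideways:** It sits about 3 mm off the other two sideways, as it did at the start. I did not correct it.
- **Wedge centring:** The top camera puts the wedge about 5 mm off the middle of core 3, while the wrist camera shows it within about 1 mm.
- **Core spacing:** After wedging, the spacings read 63.3 and 65.6 mm where 64 is exact. Before wedging they read 64.2 and 64.5, so I take this as pixel error.
- **Wedge lift:** I did not measure directly whether core 3 stayed down on the board. I inferred it from the position where the wedge stopped and the moderate push.

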